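# Shut and latch the filter box cover

## Robot

A 6-joint arm with a two-finger parallel gripper is mounted at the origin on the work surface. World frame = base frame: x ahead of the robot, y to its left, z up, the work surface at z = 0. Lengths are in m, angles in rad, forces in N, time in s.
With the tool pointing down it reaches from about 0.3 to 0.875 m from the base axis. Payload 6.4 kg.
Tool frame: the origin (TCP) lies between the finger pads; the fingertips stand 25 mm ahead of it and the grasp point (between the pads) lies 6 mm ahead of it; y points along the fingers, z is the direction in which the jaws open and shut, and the axes are right-handed (so a half turn about y gives the same grasp; the last joint's range is limited). The gripper opens to 88 mm and grips with 3 to 60 N. Pads are 18 mm wide; open, the fingers measure 123 mm over their backs; the gripper's body (75 mm by 187 mm) begins 45 mm behind the grasp point.
Start: joints at [1.01, 0.181, 1.607, -0, 1.354, -0.206], TCP at [0.2, 0.539, 0.264] pointing down, gripper open.
Joint ranges: [-2.99, 2.99], [-0.89, 2.07], [0.3, 2.58], [-1.14, 4.28], [0, 2.63], [-3.12, 3.12]. Speed limits (rad/s): [2.57, 2.57, 3.01, 3.14, 3.14, 3.14].

## Interface

Orientations are given as a unit quaternion [x, y, z, w].
In Python, from station import telemetry, viewer, workorder gives the robot as it stands. The module is installed in compiled form; this text tells all that it offers.
- The arm moves only by the tool step_arm, never from a script. Its argument "motion" is a list that holds one entry, the list of rows, each a list of 5 numbers: the closure, from -1 (fully open) to 1 (shut), then the shift along the tool's x, y, z in cm, then the turn about the tool's y in rad. In form: [[[jaw, x, y, z, roll], ...]]. A call has 1 to 8 rows; each row shifts and turns the commanded pose from where the row before left it, along the tool's axes as they then stand; what a row does not reach is not made up. A row lasts 1/10 s, in which the tool goes at most 50 mm and 8.59 degrees, less where a joint would pass 70% of its speed; a pose out of reach is approached as far as the arm can. A call is refused whole if a number of a shift passes 5 or a number of a turn 0.15, either way. A call with a gripper value outside its range is refused whole. The fingers move at their own pace and stop on an object; "force" is the grip in N (left out, the last holds). Time passes only in rows, so rows that do not move let the fingers close. It gives the time, the measured TCP pose, the force and the opening at its end, in the units of the state.
- telemetry.read_state(): the state, without advancing time (a new reading comes with each control period).
- viewer.get_image(name): name is "scene" or "top" or "wrist"; returns the picture (400x640x3 uint8, blue, green, red); there is no depth.
- viewer.camera_params(name): a dict with "fx", "fy", "cx", "cy" (pixels), "rvec" (rotation vector, rad) and "tvec" (3), from world to camera coordinates, as OpenCV has them. Camera axes: x right, y down, z forward; pixel columns grow to the right and rows downward; lengths in m; the calibration is good to about 2 mm. A picture is of the moment at which its call begins: read the wrist's pose just before it. camera_params takes no time and is no camera call; for the wrist camera it gives the pose at the moment of the call.
- workorder.finish_job(): hands the job in, once; it reports no verdict.
The state is a dict: "time": time; "joints": joint angles; "joint_velocities": joint speeds; "joint_efforts": joint torques, N m; "tool_pos": TCP position; "orientation": TCP orientation; "force": force on the tool from outside, world axes, zero at the start; "torque": the same for the moment, N m; "finger_gap": opening from 0.0 (shut) to 1.0 (fully open).
Only numpy, scipy, OpenCV 4.12 (cv2) and the standard library are available. Lean on these libraries where they do the work, as an engineer would, in place of code of your own. Each camera call takes 0.05 s, during which the arm holds its last target.

## Task

Swing the filter box's cover shut, press it down onto its gasket only as hard as needed, and turn the wing knob clockwise a quarter turn to its stop, so that the hidden cam tongue swings under the frame edge and keeps the cover pulled down once you let go. Do not crush the gasket or force the tongue against the edge, and leave the tools and parts lying around where they are.

Things in the scene. Friction and masses are not known exactly. Their poses are not given: they have to be found in the camera images.
- housing: Fixed grey steel filter box, 240 (its x) x 200 mm, mouth on top under a hinged cover. Origin: centre of its underside. Latch side -x (to the robot), hinge side +x. A collar frame clamped round the mouth has a 4 mm thick inward flange, the frame edge. Its top is about 106 mm above the bench, but it was clamped by hand: up to 6 mm higher or lower, and this is not measured.
- cover (a joint): Cover hinge, rad: 0 level, about shut (top face 117 mm above the bench); positive open, latch edge up; starts at 0.35 to 0.8. Stays where left, but below about 0.04 a spring plunger at the hinge lifts it back to there, clear of the gasket. Latched it reads within 0.03 of 0, as the frame has it. Flat sheet metal, 3 mm thick, 0.12 kg, 214 mm wide, 256 mm from hinge to latch edge.
- cover_hinge (a point): Middle of the hinge line: 130 mm behind the box's centre (box +x), 114 mm above the bench; the axis runs along the box's y. Turns with the cover: x and y lie in its plane (x from latch edge to hinge), z points out of its top face, which lies 3 mm above the hinge line. Flat bare patches to push on lie 40 to 90 mm to either side of the knob.
- knob (a joint): Wing knob, rad, grows clockwise seen from above; stops at -0.25 and 1.571; starts at -0.1 to 0.15 with wing and tongue parallel to the hinge, tongue clear of the frame edge. At 1.571 they point at the latch side, tongue under the edge. Friction 0.06 N m when free. From about 0.25 on the tongue strikes the side of the edge unless the cover is pressed down far enough.
- knob_grip (a point): Where to grip: on the knob's axis, 23 mm above the cover's top face, 210 mm in front of the hinge on the cover's middle line. Black wing with flat sides, 10 mm thick, 40 mm long flaring to 60 at the top, 9 to 37 mm above the cover; below it a round foot 36 mm wide, 9 mm high, on which fingertips may press. y along the wing, x through its thickness, z up the axis.
- tongue: Flat steel cam tongue on the knob's stem, hidden under the shut cover: 16 mm wide, 4 mm thick, reaching 34 mm from the axis along its own -y. Origin on the axis, 16.5 mm below the cover's top face. More than 22 N on it is forcing it.
- gasket: Black foam strip under the cover's latch edge, 190 mm long, 10 mm thick when free, 240 mm in front of the hinge. Origin: centre of its upper side. Yields 1 mm per 4 N. The tongue clears the frame edge once the strip is pressed 2.5 mm: 10 N on it, 15 to 16.5 N in all pushing down at the knob. More than 16 N on it, 21.5 to 23 N at the knob, crushes it.
- wrench: Bystander: steel wrench lying flat, 190 mm along its x, 8 mm high. Origin: underside centre.
- socket: Bystander: deep steel socket standing, 28 mm diameter, 64 mm high. Origin: underside centre.
- element: Bystander: ring-shaped spare filter element standing, 72 mm diameter, 58 mm high. Origin: underside centre.
- threadlock: Bystander: small bottle standing, 28 mm diameter, 85 mm high. Origin: underside centre.
- hexkey: Bystander: L-shaped hex key lying flat, 100 mm by 32 mm, 8 mm thick. Origin: underside, middle of the long leg.
- piston: Bystander: aluminium piston standing crown up, 68 mm diameter, 57 mm high. Origin: underside centre.
- driver: Bystander: black-handled screwdriver lying, 200 mm along its x. Origin: underside centre.

How it is judged:
By the outcome, as a careful person would: the job done as asked, in the order asked, and still so for the second after the job is handed in, with the robot touching nothing.
It also fails if it takes over 56 s, if anything falls off the work surface, if the arm or the gripper's body presses on something with over 40 N, if the wrist force passes 120 N, or if a joint passes its speed limit or range.

## Working session

There is one attempt and no reset: what is moved stays moved. The work goes in short steps, Python scripts to look and compute and a tool call to move; the robot and the scene stay as the last step left them, time stands still between calls to the robot, and variables do not carry over. Pictures are saved under pics/ and viewed, and the job is handed in when it is done.

Besides the shell and the picture viewer there is one more tool, called after "Call:" as name(argument=value, ...), one argument or row to a line, values as JSON. step_arm: Moves the arm, as the interface text tells. Its arguments: {"type":"object","properties":{"motion":{"type":"array"},"force":{"type":"number"}},"required":["motion"]}

```bash
mkdir -p pics
python3 - <<'E'
from station import telemetry, viewer
import cv2
s=telemetry.read_state();print(s)
for n in("scene","top"):
    cv2.imwrite(f"pics/{n}0.png",viewer.get_image(n)); print(n,viewer.camera_params(n))
E
```

```text
{'time': 0.0, 'joints': array([ 1.00969732e+00,  1.81502623e-01,  1.60797913e+00, -2.21397030e-05,
        1.35381387e+00, -2.06326570e-01]), 'joint_velocities': array([-0.00044263, -0.00031812,  0.00162756, -0.00034357,  0.00118415,
        0.00018717]), 'joint_efforts': array([-1.43758087e-03, -4.33866191e+01, -3.41855836e+01,  7.02400692e-02,
        3.83143639e-02, -1.16182414e-04]), 'tool_pos': array([0.19948113, 0.53876995, 0.26284567]), 'orientation': array([ 0.69657227, -0.12499084,  0.12455421, -0.69544993]), 'force': array([ 0.19086044, -0.03247472,  0.85645319]), 'torque': array([-0.03091303,  0.03511625,  0.019031  ]), 'finger_gap': 1.000206899911202}
scene {'fx': 365.5586264294084, 'fy': 365.5586264294084, 'cx': 319.8857163532278, 'cy': 200.01532681006188, 'rvec': array([ 0.12907312, -2.82955976,  1.23289259]), 'tvec': array([0.53439418, 0.11906529, 0.95230471])}
top {'fx': 472.2563281662066, 'fy': 472.2563281662066, 'cx': 323.73994670954465, 'cy': 201.647616683779, 'rvec': array([ 2.21286103, -2.19228641,  0.0533275 ]), 'tvec': array([0.01158424, 0.52057831, 1.50290369])}
```

View pics/scene0.png

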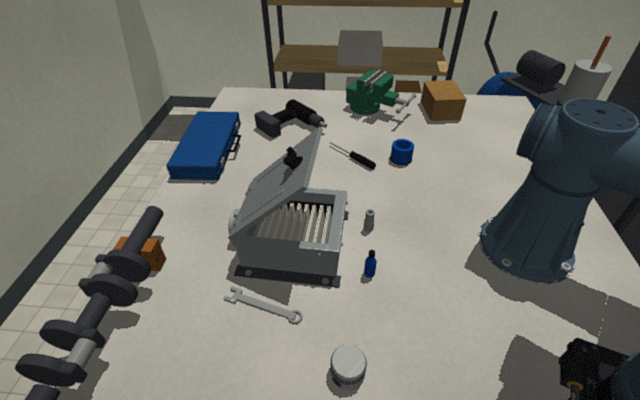

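View pics/top0.png

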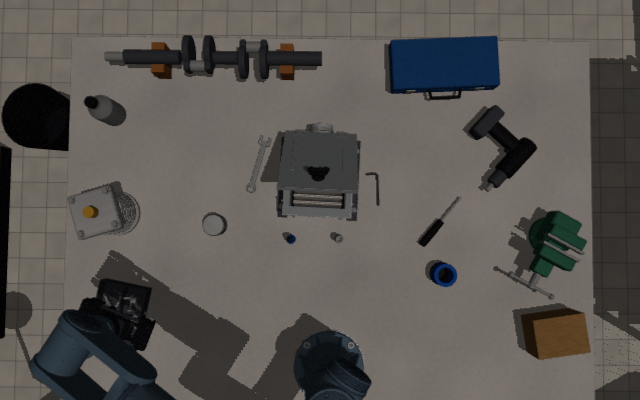

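The scene view shows the cover open at about 0.6 rad. In the top view the box is at about (318,172), with the bottle at (290,239) and the socket at (337,238) in front of it. I'll zoom in next.

Run:
```python
import cv2
a=cv2.imread("pics/top0.png")[110:260,230:400]; cv2.imwrite("pics/t0z.png",cv2.resize(a,None,fx=4,fy=4,interpolation=cv2.INTER_CUBIC))
a=cv2.imread("pics/scene0.png")[110:310,215:395]; cv2.imwrite("pics/s0z.png",cv2.resize(a,None,fx=3,fy=3,interpolation=cv2.INTER_CUBIC))
```

```text
(no output)
```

View pics/t0z.png

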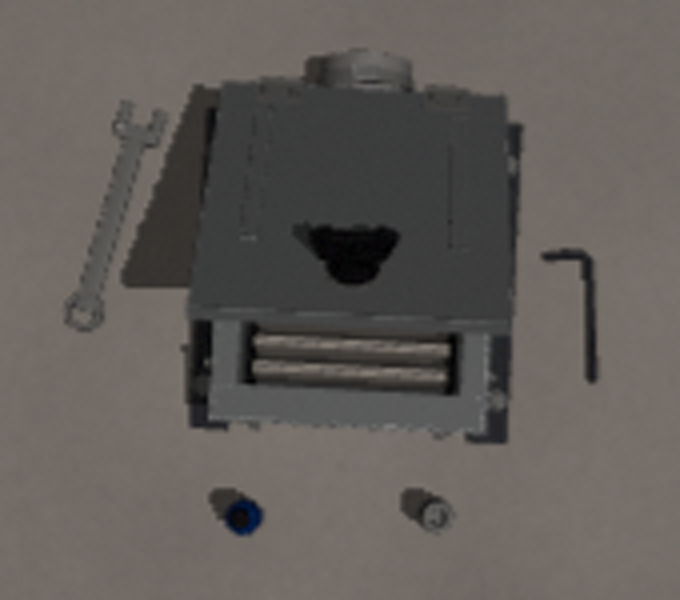

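View pics/s0z.png

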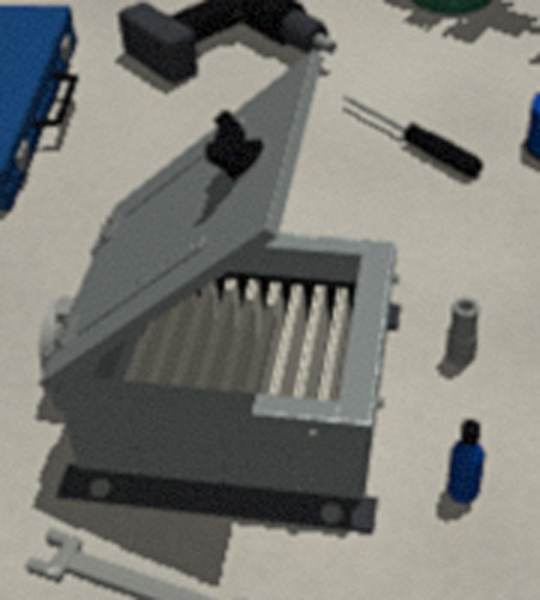

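```bash
cat > h.py <<'E'
import numpy as np,cv2
from station import telemetry, viewer
def cam(n):
    p=viewer.camera_params(n);R=cv2.Rodrigues(p['rvec'])[0];return p,R,np.array(p['tvec'])
def ray(n,px,c=None):
    p,R,t=c or cam(n);d=R.T@np.array([(px[0]-p['cx'])/p['fx'],(px[1]-p['cy'])/p['fy'],1]);return -R.T@t,d
def onz(n,px,z,c=None):
    o,d=ray(n,px,c);return o+d*(z-o[2])/d[2]
def tri(a,b):
    (o1,d1),(o2,d2)=ray(*a),ray(*b)
    s=np.linalg.lstsq(np.c_[d1,-d2],o2-o1,rcond=None)[0];p,q=o1+s[0]*d1,o2+s[1]*d2
    return (p+q)/2,np.linalg.norm(p-q)
def proj(n,P):
    p,R,t=cam(n);v=R@np.array(P)+t;return np.array([v[0]/v[2]*p['fx']+p['cx'],v[1]/v[2]*p['fy']+p['cy']])
E
python3 - <<'E'
from h import *
np.set_printoptions(precision=4,suppress=True)
T=lambda x,y:("top",(230+(x-1.5)/4,110+(y-1.5)/4)); S=lambda x,y:("scene",(215+(x-1)/3,110+(y-1)/3))
L=tri(T(190,308),S(270,235));R=tri(T(510,322),S(318,55));H=tri(T(218,82),S(45,378))
print(L,R,H)
print("latch w",np.linalg.norm(L[0]-R[0]),"len",np.linalg.norm(L[0]-H[0]))
for q in((210,417),(488,431)):print("collar front",onz(*T(*q),.106))
for q in((190,428),(507,442)):print("foot front",onz(*T(*q),.02))
for q in((505,97),(218,82)):print("hinge",onz(*T(*q),.115))
for q in((243,515),(435,515)):print("byst",onz(*T(*q),.08))
f=tri(T(210,417),S(372,418));g=tri(T(488,431),S(393,243));print(f,g)
print(tri(T(352,245),S(235,150)))
E
```

```text
(array([0.5478, 0.141 , 0.2829]), np.float64(0.0011610202168962239)) (array([ 0.5388, -0.0695,  0.2864]), np.float64(0.0020204815291869484)) (array([0.7275, 0.1371, 0.1241]), np.float64(0.0011984934636563758))
latch w 0.2107607610417191 len 0.23984135515621086
collar front [0.4785 0.1415 0.106 ]
collar front [ 0.4699 -0.0672  0.106 ]
foot front [0.471  0.1643 0.02  ]
foot front [ 0.4622 -0.0879  0.02  ]
hinge [ 0.7208 -0.0777  0.115 ]
hinge [0.7299 0.138  0.115 ]
byst [0.4045 0.1175 0.08  ]
byst [ 0.4058 -0.0288  0.08  ]
(array([0.479 , 0.1413, 0.1079]), np.float64(0.0010485525527370427)) (array([ 0.4716, -0.0677,  0.0979]), np.float64(0.003184750791900526))
(array([0.5898, 0.0347, 0.2693]), np.float64(0.0031867422739704325))
```

```bash
cat >> h.py <<'E'
from scipy.spatial.transform import Rotation as Ro
def st():
    s=telemetry.read_state();R=Ro.from_quat(s['orientation']).as_matrix()
    yaw=np.arctan2(R[1,2],R[0,2])
    print("t %.2f tcp"%s['time'],s['tool_pos'].round(4),"yz-axes",R[:,1].round(3),R[:,2].round(4),"zyaw %.4f"%yaw,"F",s['force'].round(2),"M",s['torque'].round(3),"gap %.3f"%s['finger_gap'],"q",s['joints'].round(3))
    return s,R
def goto(p,yaw=None):
    s,R=st();d=R.T@(np.array(p)-s['tool_pos'])*100;print("tool shift cm",d.round(2))
    if yaw is not None:
        z=np.arctan2(R[1,2],R[0,2]);e=(yaw-z+np.pi)%(2*np.pi)-np.pi;print("world yaw err %.3f => roll %.3f"%(e,e*R[2,1]))
np.set_printoptions(precision=4,suppress=True)
E
python3 -c "
from h import *
s,R=st();print(R)"
```

```text
t 0.10 tcp [0.1995 0.5388 0.2629] yz-axes [-0.001 -0.001 -1.   ] [ 0.3474  0.9377 -0.0015] zyaw 1.2160 F [-0.48  0.35  0.58] M [-0.012 -0.002  0.026] gap 0.998 q [ 1.01   0.181  1.608  0.     1.354 -0.206]
[[ 0.9377 -0.0008  0.3474]
 [-0.3474 -0.0013  0.9377]
 [-0.0003 -1.     -0.0015]]
```

Call:
step_arm(
  motion=[
    [[1,0,-3,0,0.14],[1,0,-3,0,0.14],[1,0,-3,0,0.14],[1,0,-3,0,0.14],[1,0,-2,0,0.14],[1,0,0,0,0.14],[1,0,0,0,0.14],[1,0,0,0,0.14]],
  ],
  force=30,
)

```text
time: 0.9
tool_pos: [0.1997, 0.5391, 0.4034]
orientation: [0.522, -0.477, 0.477, -0.522]
force: [0.5, -0.6, -0.7]
finger_gap: 0.299
```

Call:
step_arm(
  motion=[
    [[1,0,0,0,0.14],[1,0,0,0,0]],
  ],
)

```text
time: 1.1
tool_pos: [0.1997, 0.5391, 0.4032]
orientation: [0.489, -0.511, 0.511, -0.488]
force: [-0.6, 0.2, 0.2]
finger_gap: 0.115
```

```bash
python3 -c "
from h import *
goto([.583,.0844,.400],-.043)"
```

```text
t 1.10 tcp [0.1997 0.5391 0.4032] yz-axes [-0.    -0.001 -1.   ] [ 0.999  -0.0452 -0.0004] zyaw -0.0453 F [-0.65  0.22  0.21] M [-0.009  0.051  0.013] gap 0.115 q [ 1.01   0.102  1.418 -0.     1.622  1.055]
tool shift cm [43.69  0.34 40.35]
world yaw err 0.002 => roll -0.002
```

Call:
step_arm(
  motion=[
    [[1,3.3,0,3.1,0],[1,3.3,0,3.1,0],[1,3.3,0,3.1,0],[1,3.3,0,3.1,0],[1,3.3,0,3.1,0],[1,3.3,0,3.1,0],[1,3.3,0,3.1,0],[1,3.3,0,3.1,0]],
  ],
)

```text
time: 1.9
tool_pos: [0.4367, 0.2629, 0.4037]
orientation: [-0.49, 0.51, -0.51, 0.49]
force: [0.7, 0.6, -0.1]
finger_gap: 0.0
```

Call:
step_arm(
  motion=[
    [[1,3.3,0,3.1,0],[1,3.3,0,3.1,0],[1,3.3,0,3.1,0],[1,3.3,0,3.1,0],[1,3.3,0,3.1,0],[1,0,0,0,0]],
  ],
)

```text
time: 2.5
tool_pos: [0.5858, 0.0884, 0.4021]
orientation: [-0.489, 0.511, -0.511, 0.488]
force: [-0.4, 0.3, -1.0]
finger_gap: 0.003
```

```bash
python3 -c "
from h import *
goto([.583,.0844,.300],-.043)
cv2.imwrite('pics/s1.png',viewer.get_image('scene'))"
```

```text
t 2.50 tcp [0.5858 0.0884 0.4021] yz-axes [-0.002 -0.001 -1.   ] [ 0.999  -0.0455 -0.0015] zyaw -0.0455 F [-0.43  0.33 -1.03] M [-0.111  0.048 -0.018] gap 0.003 q [-0.05   0.144  1.375 -0.001  1.625 -0.004]
tool shift cm [ 0.4  10.21 -0.25]
world yaw err 0.002 => roll -0.002
```

View pics/s1.png

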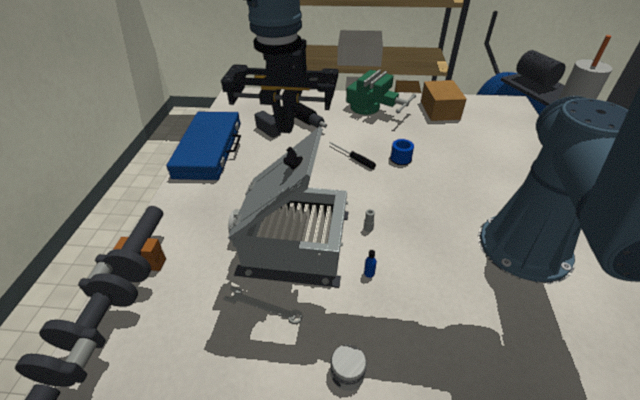

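The gripper is closed and sits above the cover, tips at about (287,130) in the picture. I'll descend to contact now.

Call:
step_arm(
  motion=[
    [[1,0.2,3,-0.1,0],[1,0.2,3,-0.1,0],[1,0,3,0,0],[1,0,1,0,0],[1,0,0.5,0,0]],
  ],
)

```text
time: 3.05
tool_pos: [0.5804, 0.0899, 0.2979]
orientation: [-0.49, 0.511, -0.51, 0.489]
force: [0.3, -0.5, 0.6]
finger_gap: 0.002
```

Call:
step_arm(
  motion=[
    [[1,0,0.7,0,0],[1,0,0.7,0,0],[1,0,0.7,0,0]],
  ],
)

```text
time: 3.35
tool_pos: [0.582, 0.0891, 0.2786]
orientation: [0.488, -0.51, 0.511, -0.49]
force: [0.3, 0.3, 0.3]
finger_gap: 0.008
```

Call:
step_arm(
  motion=[
    [[1,0,0.7,0,0],[1,0,0.7,0,0],[1,0,0.7,0,0]],
  ],
)

```text
time: 3.65
tool_pos: [0.5813, 0.0889, 0.2562]
orientation: [0.489, -0.511, 0.511, -0.489]
force: [0.3, 1.1, 0.7]
finger_gap: 0.008
```

```bash
python3 -c "
from h import *
st()
a=viewer.get_image('scene')[60:310,195:395];cv2.imwrite('pics/s2.png',cv2.resize(a,None,fx=2.4,fy=2.4,interpolation=2))"
```

```text
t 3.65 tcp [0.5813 0.0889 0.2562] yz-axes [ 0.  0. -1.] [ 0.999  -0.0441  0.0001] zyaw -0.0441 F [0.26 1.14 0.67] M [-0.078  0.081  0.022] gap 0.008 q [-0.05   0.216  1.581  0.     1.345 -0.006]
```

View pics/s2.png

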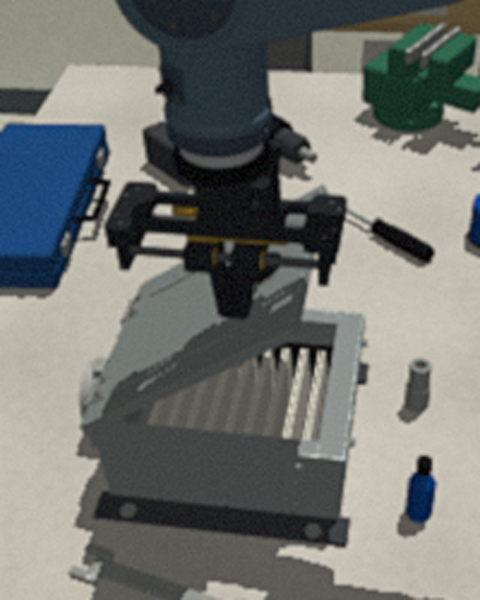

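The cover is following the tips, with its latch corner now at (308,285) in the crop. I'll keep pushing.

Call:
step_arm(
  motion=[
    [[1,0,0.8,0,0],[1,0,0.8,0,0],[1,0,0.8,0,0],[1,0,0.8,0,0],[1,0,0.8,0,0],[1,0,0.8,0,0],[1,0,0.8,0,0],[1,0,0.8,0,0]],
  ],
)

```text
time: 4.5
tool_pos: [0.5813, 0.089, 0.192]
orientation: [-0.489, 0.511, -0.511, 0.489]
force: [-0.1, 0.0, 1.1]
finger_gap: 0.003
```

Call:
step_arm(
  motion=[
    [[1,0,0.6,0,0],[1,0,0.6,0,0],[1,0,0.6,0,0]],
  ],
)

```text
time: 4.8
tool_pos: [0.5814, 0.089, 0.1743]
orientation: [0.489, -0.511, 0.511, -0.489]
force: [-0.1, 0.2, -0.2]
finger_gap: 0.007
```

Call:
step_arm(
  motion=[
    [[1,0,0.4,0,0],[1,0,0.4,0,0]],
  ],
)

```text
time: 5.0
tool_pos: [0.5814, 0.089, 0.1664]
orientation: [0.489, -0.511, 0.511, -0.489]
force: [-0.1, -1.1, 0.9]
finger_gap: 0.007
```

Call:
step_arm(
  motion=[
    [[1,0,0.4,0,0]],
  ],
)

```text
time: 5.1
tool_pos: [0.5814, 0.089, 0.1625]
orientation: [0.489, -0.511, 0.511, -0.489]
force: [0.2, -0.0, 0.8]
finger_gap: 0.005
```

Call:
step_arm(
  motion=[
    [[1,0,0.4,0,0],[1,0,0.4,0,0],[1,0,0.3,0,0],[1,0,0,0,0]],
  ],
)

```text
time: 5.5
tool_pos: [0.5812, 0.089, 0.1513]
orientation: [-0.489, 0.511, -0.511, 0.489]
force: [-0.6, -0.7, -0.3]
finger_gap: 0.002
```

Call:
step_arm(
  motion=[
    [[1,0,-3,0,0],[-1,0,-4,0,0],[-1,0,-4,0,0],[-1,0,-4,0,0],[-1,0,0,-4,0],[-1,0,0,-4,0],[-1,0,0,-3,0],[-1,0,0,0,0]],
  ],
)

```text
time: 6.3
tool_pos: [0.4688, 0.0943, 0.3018]
orientation: [-0.489, 0.511, -0.511, 0.489]
force: [1.1, 0.5, 0.4]
finger_gap: 0.617
```

```bash
python3 -c "
from h import *
st()
a=viewer.get_image('scene');cv2.imwrite('pics/s3f.png',a);cv2.imwrite('pics/s3.png',cv2.resize(a[110:310,195:395],None,fx=3,fy=3,interpolation=2))
a=viewer.get_image('top');cv2.imwrite('pics/t3f.png',a)
st();c=cam('wrist');print(c)
import pickle;pickle.dump(c,open('c3.pkl','wb'))
a=viewer.get_image('wrist');cv2.imwrite('pics/w3f.png',a)"
```

```text
t 6.30 tcp [0.4688 0.0943 0.3018] yz-axes [-0.  0. -1.] [ 0.9991 -0.0432 -0.0002] zyaw -0.0432 F [1.07 0.48 0.4 ] M [-0.084  0.05  -0.038] gap 0.617 q [-0.05  -0.074  1.796  0.     1.42  -0.007]
t 6.40 tcp [0.4717 0.0939 0.3023] yz-axes [ 0.002 -0.    -1.   ] [ 0.999  -0.0439  0.0021] zyaw -0.0439 F [-0.26  0.35 -0.9 ] M [-0.092 -0.006 -0.033] gap 0.705 q [-0.051 -0.069  1.79  -0.     1.418 -0.007]
({'fx': 298.65196266046553, 'fy': 298.65196266046553, 'cx': 320.39529807612104, 'cy': 201.36211360375788, 'rvec': array([-2.8575,  0.0626,  0.0055]), 'tvec': array([-0.4681,  0.0603,  0.4586])}, array([[ 0.9991, -0.0435,  0.0024],
       [-0.0424, -0.9592,  0.2797],
       [-0.0099, -0.2795, -0.9601]]), array([-0.4681,  0.0603,  0.4586]))
```

View pics/s3.png

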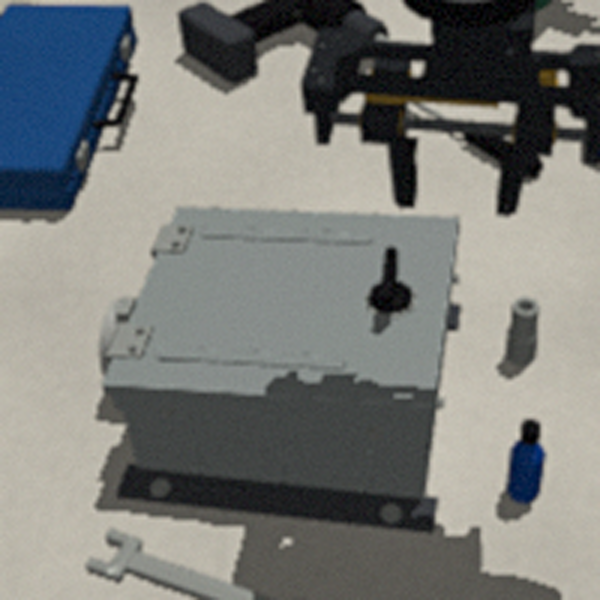

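View pics/w3f.png

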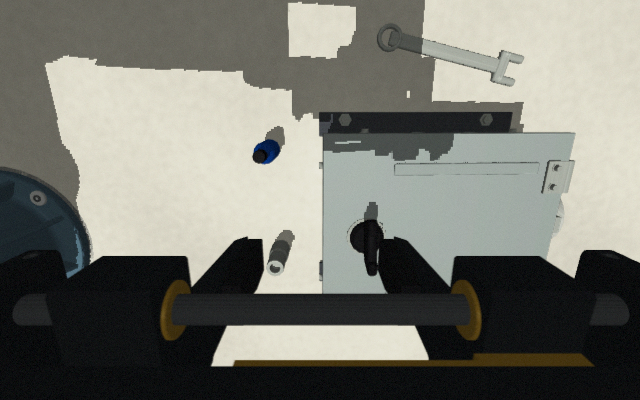

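View pics/t3f.png

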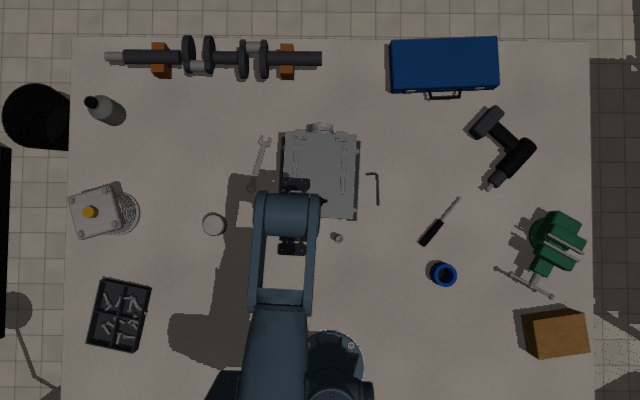

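```bash
python3 -c "
import cv2
a=cv2.imread('pics/w3f.png')[180:300,310:470];cv2.imwrite('pics/w3z.png',cv2.resize(cv2.convertScaleAbs(a,alpha=1.5,beta=30),None,fx=5,fy=5,interpolation=2))
a=cv2.imread('pics/s3f.png')[175:230,305:355];cv2.imwrite('pics/s3z.png',cv2.resize(cv2.convertScaleAbs(a,alpha=1.3,beta=20),None,fx=10,fy=10,interpolation=2))"
```

```text
(no output)
```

View pics/w3z.png

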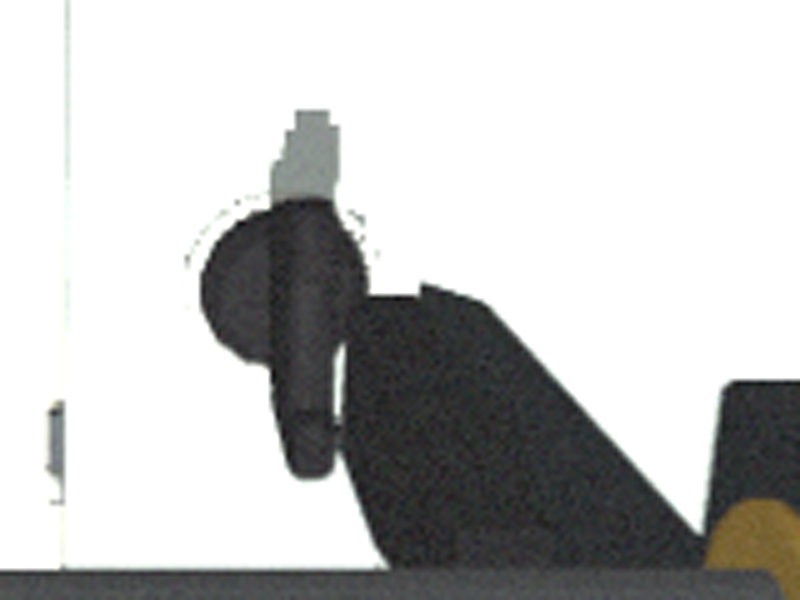

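View pics/s3z.png

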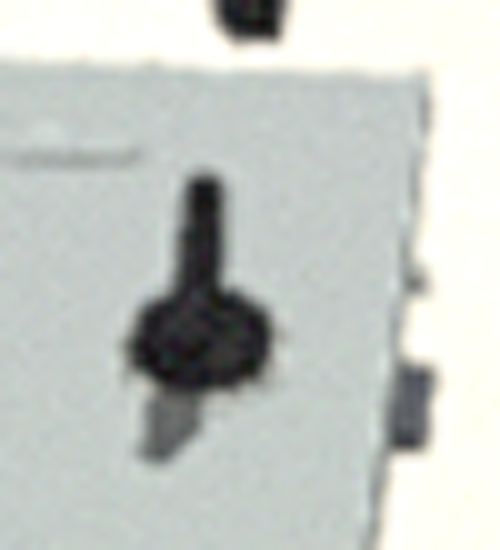

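```bash
python3 -c "
from h import *
import pickle;c=pickle.load(open('c3.pkl','rb'))
W=lambda x,y,z:onz('w',(310+(x-2)/5,180+(y-2)/5),z,c)
th=.05;dz=.21*th
A=W(284,282,.126+dz);B=W(312,474,.154+dz);C=W(303,202,.154+dz)
print(A,B,C,'mid',(B+C)/2,'len',np.linalg.norm(B-C),'yaw of wing normal',-np.arctan2((C-B)[0],(C-B)[1]))
print('foot diam',W(369,282,.126+dz)-W(200,282,.126+dz))
e1=W(67,30,.117+.256*th);e2=W(64,380,.117+.256*th);print('latch edge',e1,e2,-np.arctan2((e1-e2)[0],(e1-e2)[1]))
S=lambda x,y,z:onz('scene',(305+(x-5)/10,175+(y-5)/10),z)
print('scene foot',S(203,340,.122+dz),'wing top end',S(205,180,.154+dz))
"
```

```text
[0.5179 0.0422 0.1365] [0.5191 0.0135 0.1645] [0.5172 0.07   0.1645] mid [0.5182 0.0418 0.1645] len 0.05654916289250485 yaw of wing normal 0.03422758533563291
foot diam [ 0.0351 -0.0016  0.    ]
latch edge [0.475  0.0964 0.1298] [0.4712 0.0185 0.1298] -0.049391505483965766
scene foot [0.5193 0.0401 0.1325] wing top end [0.5206 0.0185 0.1645]
```

```bash
python3 -c "
from h import *
goto([.517,.0415,.302],.034)"
```

```text
t 6.45 tcp [0.4722 0.0937 0.3022] yz-axes [ 0.002 -0.    -1.   ] [ 0.999  -0.0441  0.0018] zyaw -0.0441 F [ 1.09 -0.15  0.57] M [-0.079  0.081  0.013] gap 0.755 q [-0.051 -0.067  1.789 -0.     1.418 -0.007]
tool shift cm [5.02 0.03 4.7 ]
world yaw err 0.078 => roll -0.078
```

Call:
step_arm(
  motion=[
    [[-1,2,0,1.8,0],[-1,2,0,1.8,0],[-1,1,0,1.1,0],[-1,0,2,0,-0.08],[-1,0,2,0,0],[-1,0,2,0,0],[-1,0,0,0,0]],
  ],
)

```text
time: 7.15
tool_pos: [0.515, 0.0419, 0.2386]
orientation: [0.51, -0.493, 0.489, -0.508]
force: [-0.5, -0.8, 0.2]
finger_gap: 1.002
```

```bash
python3 -c "
from h import *
goto([.517,.0415,.166],.034)
c=cam('wrist')
import pickle;pickle.dump(c,open('c4.pkl','wb'))
a=viewer.get_image('wrist');cv2.imwrite('pics/w4.png',a)"
```

```text
t 7.15 tcp [0.515  0.0419 0.2386] yz-axes [-0.006  0.001 -1.   ] [ 0.9994  0.0355 -0.0059] zyaw 0.0355 F [-0.45 -0.85  0.2 ] M [-0.109  0.099  0.018] gap 1.002 q [-0.149  0.079  1.774  0.     1.295 -0.184]
tool shift cm [0.06 7.26 0.24]
world yaw err -0.001 => roll 0.001
```

View pics/w4.png

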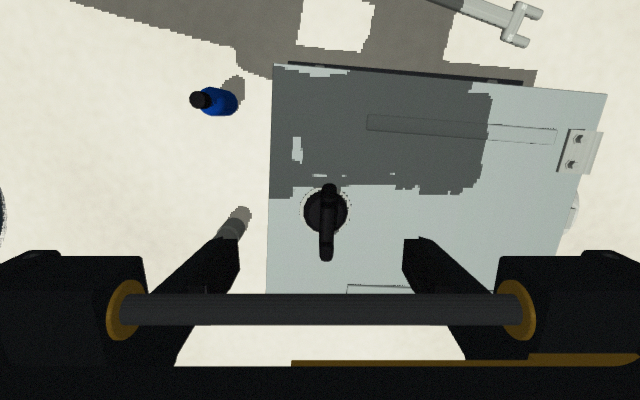

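```bash
python3 -c "
from h import *
import pickle;c=pickle.load(open('c4.pkl','rb'))
a=cv2.imread('pics/w4.png');g=a.max(2)[175:270,295:360]
m=((g<75)*255).astype('uint8');m=cv2.morphologyEx(m,cv2.MORPH_OPEN,np.ones((3,3)))
for r in range(8,94,6):
    x=np.flatnonzero(m[r]);print(r+175,(x.min()+295,x.max()+295) if len(x) else None)
for px in((329.5,186),(326,260)):print(onz('w',px,.1645,c))
print(onz('w',(325.5,212),.1365,c))
cv2.imwrite('pics/w4z.png',cv2.resize(cv2.convertScaleAbs(a[175:270,295:360],alpha=2,beta=20),None,fx=6,fy=6,interpolation=2))
"
```

```text
183 (np.int64(326), np.int64(332))
189 (np.int64(322), np.int64(336))
195 (np.int64(310), np.int64(340))
201 (np.int64(306), np.int64(344))
207 (np.int64(304), np.int64(346))
213 (np.int64(304), np.int64(347))
219 (np.int64(305), np.int64(345))
225 (np.int64(308), np.int64(341))
231 (np.int64(317), np.int64(334))
237 (np.int64(319), np.int64(333))
243 (np.int64(319), np.int64(332))
249 (np.int64(319), np.int64(333))
255 (np.int64(320), np.int64(332))
261 None
267 None
[0.5199 0.0677 0.1645]
[0.5199 0.0126 0.1645]
[0.5187 0.04   0.1365]
```

View pics/w4z.png

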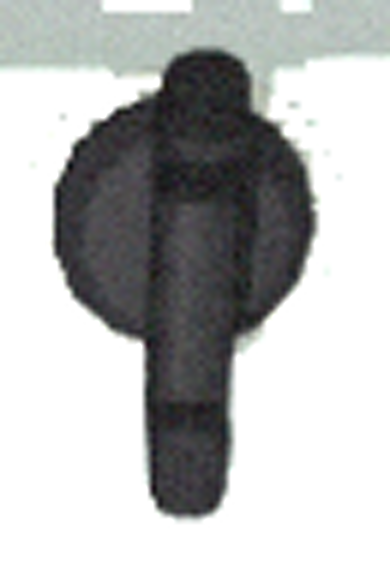

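The wrist view shows the wing straight between the fingers, (329,186) to (326,260). That puts the axis at about (0.519, 0.0405) with a wing yaw of about 0.01.

Call:
step_arm(
  motion=[
    [[-1,0.1,2,0.2,0.025],[-1,0,2,0,0],[-1,0,1.5,0.1,0],[-1,0,1,0,0],[-1,0,0.5,0,0],[-1,0,0,0,0]],
  ],
)

```text
time: 7.8
tool_pos: [0.5194, 0.0409, 0.1718]
orientation: [0.503, -0.497, 0.497, -0.503]
force: [-0.2, -0.2, -0.2]
finger_gap: 1.001
```

```bash
python3 -c "
from h import *
goto([.5185,.0405,.165],.01)"
```

```text
t 7.80 tcp [0.5194 0.0409 0.1718] yz-axes [-0.  0. -1.] [ 0.9999  0.011  -0.0001] zyaw 0.0110 F [-0.18 -0.18 -0.23] M [-0.08   0.004 -0.057] gap 1.001 q [-0.149  0.166  1.824 -0.     1.152 -0.16 ]
tool shift cm [ 0.04  0.68 -0.09]
world yaw err -0.001 => roll 0.001
```

Call:
step_arm(
  motion=[
    [[-1,0,0.4,0,0],[0.5,0,0,0,0],[0.8,0,0,0,0],[1,0,0,0,0],[1,0,0,0,0],[1,0,0,0,0],[1,0,0,0,0],[1,0,0,0,0]],
  ],
  force=6,
)

```text
time: 8.6
tool_pos: [0.5192, 0.0409, 0.1677]
orientation: [-0.503, 0.497, -0.497, 0.503]
force: [-0.9, -0.9, 0.2]
finger_gap: 0.388
```

Call:
step_arm(
  motion=[
    [[1,0,0,0,0],[1,0,0,0,0],[1,0,0,0,0],[1,0,0,0,0]],
  ],
)

```text
time: 9.0
tool_pos: [0.5192, 0.0409, 0.1677]
orientation: [0.503, -0.497, 0.497, -0.503]
force: [0.3, 0.3, -0.2]
finger_gap: 0.117
```

```bash
python3 -c "
from h import *
st()
a=viewer.get_image('wrist');cv2.imwrite('pics/w5.png',a)
a=viewer.get_image('scene');cv2.imwrite('pics/s5.png',cv2.resize(a[110:310,195:395],None,fx=3,fy=3,interpolation=2))"
```

```text
t 9.00 tcp [0.5192 0.0409 0.1677] yz-axes [-0.  0. -1.] [ 0.9999  0.0109 -0.0001] zyaw 0.0109 F [ 0.32  0.27 -0.19] M [ 0.016  0.137 -0.037] gap 0.117 q [-0.15   0.171  1.827  0.     1.144 -0.161]
```

View pics/w5.png

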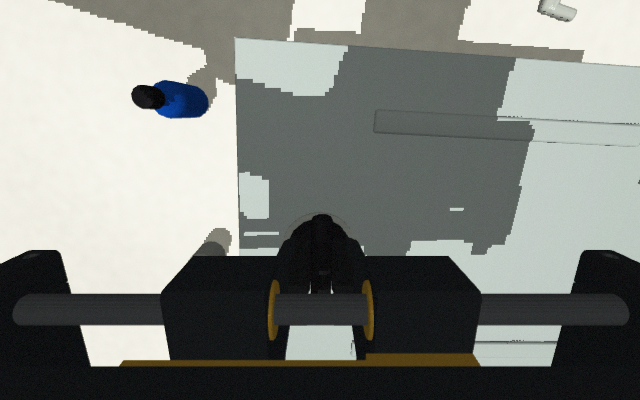

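View pics/s5.png

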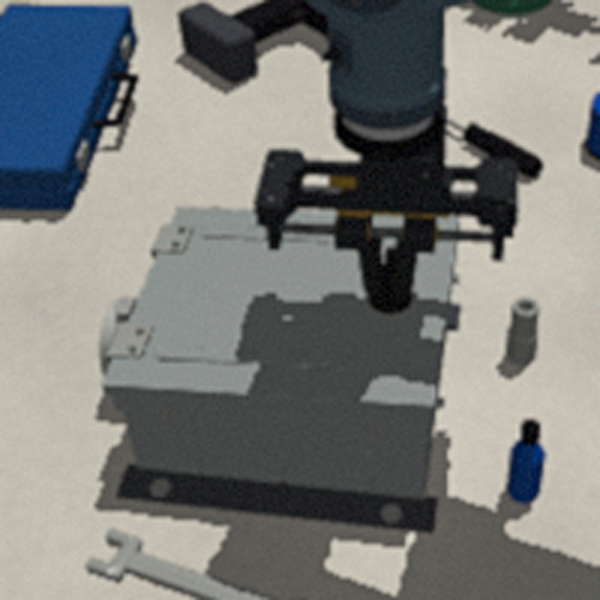

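The opening of 0.117 is 10.3 mm, so the wing is held. I'll press down gradually and watch the force.

Call:
step_arm(
  motion=[
    [[1,0,0.2,0,0],[1,0,0.2,0,0],[1,0,0.2,0,0]],
  ],
)

```text
time: 9.4
tool_pos: [0.5184, 0.0409, 0.1613]
orientation: [0.503, -0.498, 0.497, -0.502]
force: [-5.4, 0.4, 3.2]
finger_gap: 0.107
```

Call:
step_arm(
  motion=[
    [[1,0,0.1,0,0],[1,0,0.1,0,0]],
  ],
)

```text
time: 9.6
tool_pos: [0.5181, 0.041, 0.1591]
orientation: [0.503, -0.498, 0.496, -0.502]
force: [-6.7, -0.3, 4.2]
finger_gap: 0.114
```

Call:
step_arm(
  motion=[
    [[1,0,0.1,0,0],[1,0,0.1,0,0]],
  ],
)

```text
time: 9.8
tool_pos: [0.5179, 0.041, 0.1571]
orientation: [0.504, -0.498, 0.496, -0.502]
force: [-7.4, -0.3, 4.0]
finger_gap: 0.118
```

Call:
step_arm(
  motion=[
    [[1,0,0.1,-0.1,0],[1,0,0,0,0]],
  ],
)

```text
time: 10.0
tool_pos: [0.5177, 0.0409, 0.1563]
orientation: [0.503, -0.498, 0.497, -0.502]
force: [-4.3, -0.3, 2.1]
finger_gap: 0.112
```

Call:
step_arm(
  motion=[
    [[1,0,0.1,-0.05,0],[1,0,0.1,0,0],[1,0,0,0,0]],
  ],
)

```text
time: 10.3
tool_pos: [0.5176, 0.0409, 0.155]
orientation: [0.503, -0.497, 0.497, -0.503]
force: [-5.8, 0.3, 5.8]
finger_gap: 0.111
```

Call:
step_arm(
  motion=[
    [[1,0,0.05,-0.1,0],[1,0,0.05,0,0],[1,0,0,0,0]],
  ],
)

```text
time: 10.6
tool_pos: [0.5175, 0.0409, 0.1547]
orientation: [-0.502, 0.497, -0.498, 0.503]
force: [-3.3, 0.8, 7.9]
finger_gap: 0.113
```

Call:
step_arm(
  motion=[
    [[1,0,0.05,0,0],[1,0,0.05,0,0],[1,0,0,0,0]],
  ],
)

```text
time: 10.9
tool_pos: [0.5175, 0.0409, 0.1536]
orientation: [-0.502, 0.497, -0.498, 0.503]
force: [-4.6, 0.2, 7.3]
finger_gap: 0.114
```

Call:
step_arm(
  motion=[
    [[1,0,0.05,-0.05,0],[1,0,0.05,0,0],[1,0,0,0,0]],
  ],
)

```text
time: 11.2
tool_pos: [0.5175, 0.0408, 0.1529]
orientation: [-0.502, 0.496, -0.498, 0.503]
force: [-3.6, 0.6, 8.1]
finger_gap: 0.111
```

Call:
step_arm(
  motion=[
    [[1,0,0.05,-0.05,0],[1,0,0.05,0,0],[1,0,0,0,0]],
  ],
)

```text
time: 11.5
tool_pos: [0.5174, 0.0408, 0.1521]
orientation: [-0.502, 0.496, -0.498, 0.504]
force: [-2.4, 1.8, 6.9]
finger_gap: 0.112
```

Call:
step_arm(
  motion=[
    [[1,0,0.05,0,0],[1,0,0.05,0,0],[1,0,0,0,0]],
  ],
)

```text
time: 11.8
tool_pos: [0.5174, 0.0407, 0.1511]
orientation: [-0.502, 0.496, -0.498, 0.504]
force: [-1.6, 0.9, 7.3]
finger_gap: 0.113
```

```bash
cat >> h.py <<'E'
def favg(n=6):
    F=[];M=[]
    for i in range(n):
        viewer.get_image('wrist');s=telemetry.read_state();F.append(s['force']);M.append(s['torque'])
    print('avgF',np.mean(F,0),'sd',np.std(F,0),'M',np.mean(M,0));st()
E
python3 -c "
from h import *
favg()"
```

```text
avgF [-1.8965  0.7154  7.6857] sd [0.3649 0.5979 0.5104] M [-0.0003  0.3821 -0.0543]
t 12.10 tcp [0.5174 0.0407 0.1511] yz-axes [ 0.004 -0.    -1.   ] [0.9999 0.0109 0.0042] zyaw 0.0109 F [-1.8  -0.18  7.73] M [-0.01   0.378 -0.073] gap 0.119 q [-0.151  0.188  1.845  0.     1.104 -0.162]
```

Call:
step_arm(
  motion=[
    [[1,0,0.05,0,0],[1,0,0.05,0,0],[1,0,0,0,0]],
  ],
)

```text
time: 12.4
tool_pos: [0.5174, 0.0407, 0.1503]
orientation: [-0.502, 0.496, -0.498, 0.504]
force: [-3.8, 0.9, 9.2]
finger_gap: 0.111
```

Call:
step_arm(
  motion=[
    [[1,0,0.05,0,0],[1,0,0.05,0,0],[1,0,0,0,0]],
  ],
)

```text
time: 12.7
tool_pos: [0.5174, 0.0407, 0.1497]
orientation: [-0.502, 0.496, -0.498, 0.504]
force: [-4.5, -0.5, 13.2]
finger_gap: 0.119
```

Call:
step_arm(
  motion=[
    [[1,0,0.05,0,0],[1,0,0,0,0]],
  ],
)

```text
time: 12.9
tool_pos: [0.5174, 0.0407, 0.1495]
orientation: [-0.502, 0.496, -0.498, 0.504]
force: [-6.2, 1.0, 14.9]
finger_gap: 0.116
```

Call:
step_arm(
  motion=[
    [[1,0,0.05,0,0],[1,0,0,0,0]],
  ],
)

```text
time: 13.1
tool_pos: [0.5174, 0.0407, 0.1492]
orientation: [-0.502, 0.496, -0.498, 0.504]
force: [-5.6, 0.7, 17.0]
finger_gap: 0.11
```

Call:
step_arm(
  motion=[
    [[1,0,0,-0.08,0],[1,0,0,0,0]],
  ],
)

```text
time: 13.3
tool_pos: [0.5173, 0.0407, 0.1493]
orientation: [-0.501, 0.496, -0.499, 0.504]
force: [-3.2, 1.5, 14.1]
finger_gap: 0.114
```

```bash
python3 -c "
from h import *
favg()"
```

```text
avgF [-3.9185  0.9581 14.3925] sd [0.2377 0.4362 0.393 ] M [ 0.0875  0.6224 -0.0474]
t 13.60 tcp [0.5173 0.0407 0.1493] yz-axes [ 0.006 -0.    -1.   ] [0.9999 0.011  0.0059] zyaw 0.0110 F [-3.96  1.19 14.28] M [ 0.105  0.669 -0.027] gap 0.110 q [-0.151  0.19   1.848  0.     1.098 -0.162]
```

Call:
step_arm(
  motion=[
    [[1,0,0.05,0,0],[1,0,0.05,0,0],[1,0,0,0,0]],
  ],
  force=25,
)

```text
time: 13.9
tool_pos: [0.5173, 0.0407, 0.1488]
orientation: [-0.501, 0.496, -0.499, 0.504]
force: [-5.8, 1.5, 18.2]
finger_gap: 0.107
```

```bash
python3 -c "
from h import *
favg()"
```

```text
avgF [-5.9258  1.0511 18.4909] sd [0.5488 0.3276 0.7583] M [ 0.0939  0.8775 -0.0564]
t 14.20 tcp [0.5173 0.0407 0.1487] yz-axes [ 0.006 -0.001 -1.   ] [0.9999 0.0111 0.0058] zyaw 0.0111 F [-6.    0.54 19.74] M [ 0.082  0.916 -0.076] gap 0.113 q [-0.151  0.191  1.848  0.     1.097 -0.162]
```

Call:
step_arm(
  motion=[
    [[1,0,0,0,0.06],[1,0,0,0,0.06],[1,0,0,0,0.06],[1,0,0,0,0]],
  ],
)

```text
time: 14.6
tool_pos: [0.5175, 0.0407, 0.1488]
orientation: [0.454, -0.539, 0.542, -0.457]
force: [-4.6, 0.7, 18.0]
finger_gap: 0.113
```

```bash
python3 -c "
from h import *
favg(4)"
```

```text
avgF [-5.0759  1.0272 17.8051] sd [0.5256 0.6899 0.4837] M [ 0.0949  0.7532 -0.0906]
t 14.80 tcp [0.5175 0.0407 0.1488] yz-axes [ 0.006 -0.001 -1.   ] [ 0.9857 -0.1682  0.0064] zyaw -0.1690 F [-5.53  2.22 17.04] M [ 0.094  0.771 -0.037] gap 0.109 q [-0.151  0.191  1.848  0.     1.096  0.018]
```

Call:
step_arm(
  motion=[
    [[1,0,0.02,0,0.06],[1,0,0,0,0.06],[1,0,0,0,0.06],[1,0,0,0,0]],
  ],
)

```text
time: 15.2
tool_pos: [0.5177, 0.0406, 0.1488]
orientation: [0.403, -0.578, 0.581, -0.407]
force: [-4.9, 1.3, 18.5]
finger_gap: 0.111
```

Call:
step_arm(
  motion=[
    [[1,0,0,0,0.06],[1,0,0,0,0.06],[1,0,0,0,0.06],[1,0,0,0,0]],
  ],
)

```text
time: 15.6
tool_pos: [0.5179, 0.0405, 0.1488]
orientation: [0.349, -0.612, 0.615, -0.354]
force: [-4.2, -0.8, 17.5]
finger_gap: 0.108
```

```bash
python3 -c "
from h import *
favg(4)"
```

```text
avgF [-3.6688  0.584  17.5584] sd [0.7872 0.2927 0.6055] M [ 0.0699  0.6207 -0.0979]
t 15.80 tcp [0.5179 0.0405 0.1488] yz-axes [ 0.007 -0.001 -1.   ] [ 0.8633 -0.5047  0.0068] zyaw -0.5290 F [-2.61  0.68 18.55] M [ 0.059  0.632 -0.1  ] gap 0.111 q [-0.151  0.191  1.848  0.     1.095  0.378]
```

Call:
step_arm(
  motion=[
    [[1,0,0.02,0,0.06],[1,0,0,0,0.06],[1,0,0,0,0.06],[1,0,0,0,0.06],[1,0,0,0,0.06],[1,0,0,0,0]],
  ],
)

```text
time: 16.4
tool_pos: [0.5182, 0.0403, 0.1488]
orientation: [0.253, -0.658, 0.661, -0.258]
force: [-3.5, -1.0, 17.9]
finger_gap: 0.114
```

```bash
python3 -c "
from h import *
favg(4)"
```

```text
avgF [-2.9229 -0.1136 17.9479] sd [0.6632 0.4035 0.1818] M [-0.0482  0.5716 -0.0546]
t 16.60 tcp [0.5182 0.0403 0.1488] yz-axes [ 0.008 -0.001 -1.   ] [ 0.6755 -0.7373  0.0063] zyaw -0.8291 F [-2.02  0.48 18.05] M [ 0.004  0.54  -0.084] gap 0.111 q [-0.151  0.191  1.848 -0.     1.095  0.678]
```

Call:
step_arm(
  motion=[
    [[1,0,0.01,0,0.06],[1,0,0,0,0.06],[1,0,0,0,0.06],[1,0,0,0,0.06],[1,0,0,0,0.06],[1,0,0,0,0]],
  ],
)

```text
time: 17.2
tool_pos: [0.5184, 0.04, 0.1488]
orientation: [0.152, -0.689, 0.691, -0.157]
force: [-2.9, -1.4, 18.1]
finger_gap: 0.104
```

Call:
step_arm(
  motion=[
    [[1,0,0,0,0.06],[1,0,0,0,0.06],[1,0,0,0,0.06],[1,0,0,0,0.06],[1,0,0,0,0]],
  ],
)

```text
time: 17.7
tool_pos: [0.5185, 0.0397, 0.1488]
orientation: [0.068, -0.702, 0.705, -0.074]
force: [-2.3, -3.0, 18.0]
finger_gap: 0.111
```

```bash
python3 -c "
from h import *
favg(4)"
```

```text
avgF [-2.7745 -2.6164 17.5729] sd [0.8044 0.6449 0.4649] M [-0.401   0.513  -0.0618]
t 17.90 tcp [0.5185 0.0397 0.1488] yz-axes [ 0.009 -0.002 -1.   ] [ 0.2003 -0.9797  0.004 ] zyaw -1.3691 F [-3.16 -3.06 16.97] M [-0.402  0.518 -0.063] gap 0.111 q [-0.151  0.191  1.847 -0.001  1.094  1.218]
```

Call:
step_arm(
  motion=[
    [[1,0,0.01,0,0.06],[1,0,0,0,0.06],[1,0,0,0,0.05],[1,0,0,0,0]],
  ],
)

```text
time: 18.3
tool_pos: [0.5185, 0.0395, 0.1488]
orientation: [0.008, -0.706, 0.708, -0.014]
force: [-3.3, -3.4, 17.4]
finger_gap: 0.105
```

```bash
python3 -c "
from h import *
favg(3)"
```

```text
avgF [-2.6127 -3.6172 18.0619] sd [0.4782 0.3028 0.1176] M [-0.5074  0.5574 -0.057 ]
t 18.45 tcp [0.5185 0.0395 0.1488] yz-axes [ 0.009 -0.003 -1.   ] [ 0.0317 -0.9995  0.0029] zyaw -1.5391 F [-2.03 -3.26 17.92] M [-0.511  0.572 -0.081] gap 0.109 q [-0.152  0.191  1.847 -0.001  1.094  1.388]
```

Call:
step_arm(
  motion=[
    [[1,0,0,0,0.04],[1,0,0,0,0.03],[1,0,0,0,0]],
  ],
)

```text
time: 18.75
tool_pos: [0.5185, 0.0394, 0.1488]
orientation: [-0.017, -0.706, 0.708, 0.011]
force: [-3.6, -4.4, 17.6]
finger_gap: 0.107
```

```bash
python3 -c "
from h import *
favg(4)"
```

```text
avgF [-2.77   -4.0712 17.7729] sd [0.3062 0.285  0.296 ] M [-0.6011  0.5722 -0.0747]
t 18.95 tcp [0.5186 0.0394 0.1488] yz-axes [ 0.009 -0.003 -1.   ] [-0.0383 -0.9993  0.0025] zyaw -1.6091 F [-2.75 -4.36 17.4 ] M [-0.593  0.579 -0.088] gap 0.111 q [-0.152  0.191  1.847 -0.002  1.094  1.458]
```

Call:
step_arm(
  motion=[
    [[1,0,0,0,0.02],[1,0,0,0,0.01],[1,0,0,0,0]],
  ],
)

```text
time: 19.25
tool_pos: [0.5186, 0.0394, 0.1488]
orientation: [-0.027, -0.706, 0.708, 0.021]
force: [-2.5, -4.3, 18.0]
finger_gap: 0.112
```

```bash
python3 -c "
from h import *
favg(4)"
```

```text
avgF [-2.4258 -4.1945 17.9783] sd [0.4825 0.2852 0.3087] M [-0.6203  0.5788  0.3714]
t 19.45 tcp [0.5185 0.0394 0.1488] yz-axes [ 0.009 -0.003 -1.   ] [-0.0672 -0.9977  0.0025] zyaw -1.6381 F [-2.88 -4.31 18.03] M [-0.629  0.591  0.367] gap 0.112 q [-0.152  0.191  1.847 -0.002  1.094  1.487]
```

Mz jumped to 0.37 N m at yaw -1.638, so the knob is at its stop. I'll relax the turn a little and ease off the press.

Call:
step_arm(
  motion=[
    [[1,0,-0.05,0,-0.015],[1,0,-0.05,0,0],[1,0,-0.05,0,0],[1,0,-0.05,0,0],[1,0,0,0,0]],
  ],
)

```text
time: 19.95
tool_pos: [0.5185, 0.0394, 0.1495]
orientation: [-0.022, -0.706, 0.708, 0.016]
force: [3.1, -3.6, 7.2]
finger_gap: 0.111
```

```bash
python3 -c "
from h import *
favg(4)"
```

```text
avgF [ 2.0111 -4.0511  6.7851] sd [0.2457 0.2279 0.4408] M [-0.6226 -0.269   0.1544]
t 20.15 tcp [0.5185 0.0394 0.1495] yz-axes [ 0.009 -0.003 -1.   ] [-0.053  -0.9986  0.0023] zyaw -1.6238 F [ 2.07 -3.9   6.84] M [-0.601 -0.248  0.199] gap 0.108 q [-0.152  0.19   1.847 -0.002  1.095  1.473]
```

Call:
step_arm(
  motion=[
    [[1,0,-0.05,0.06,0],[1,0,-0.03,0,0],[1,0,0,0,0]],
  ],
  force=6,
)

```text
time: 20.45
tool_pos: [0.5184, 0.0394, 0.1496]
orientation: [-0.022, -0.706, 0.707, 0.016]
force: [5.8, -2.7, 1.2]
finger_gap: 0.115
```

```bash
python3 -c "
from h import *
favg(4)"
```

```text
avgF [ 6.1438 -2.5967  2.3633] sd [0.67   0.7692 0.2594] M [-0.3655 -0.9513  0.0922]
t 20.65 tcp [0.5184 0.0394 0.1496] yz-axes [ 0.009 -0.002 -1.   ] [-0.0534 -0.9986  0.0011] zyaw -1.6242 F [ 5.44 -3.63  2.7 ] M [-0.318 -0.949  0.059] gap 0.114 q [-0.153  0.19   1.847 -0.     1.096  1.472]
```

Call:
step_arm(
  motion=[
    [[-1,0,0,0,0],[-1,0,0,0,0],[-1,0,0,0,0],[-1,0,0,0,0],[-1,0,0,0,0],[-1,0,0,0,0]],
  ],
)

```text
time: 21.25
tool_pos: [0.5146, 0.0403, 0.1475]
orientation: [0.019, 0.707, -0.707, -0.019]
force: [-0.0, -0.1, -0.1]
finger_gap: 0.629
```

```bash
python3 -c "
from h import *
st()"
```

```text
t 21.25 tcp [0.5146 0.0403 0.1475] yz-axes [-0.001  0.    -1.   ] [-0.0531 -0.9986 -0.0001] zyaw -1.6240 F [-0.05 -0.11 -0.07] M [0.011 0.217 0.024] gap 0.629 q [-0.152  0.191  1.851 -0.     1.1    1.472]
```

Call:
step_arm(
  motion=[
    [[-1,0,-0.5,0,0],[-1,0,-1,0,0],[-1,0,-2,0,0],[-1,0,-3,0,0],[-1,0,-4,0,0],[-1,0,-4,0,0]],
  ],
)

```text
time: 21.85
tool_pos: [0.5145, 0.0403, 0.295]
orientation: [-0.019, -0.707, 0.707, 0.019]
force: [0.6, -0.1, -0.2]
finger_gap: 1.003
```

Call:
step_arm(
  motion=[
    [[-1,0,0,-4,0],[-1,0,0,-4,0],[-1,0,0,-4,0],[-1,0,0,-4,0],[-1,0,0,-4,0],[-1,0,0,0,0]],
  ],
)

```text
time: 22.45
tool_pos: [0.525, 0.244, 0.2939]
orientation: [0.017, 0.708, -0.706, -0.017]
force: [-1.4, -0.1, -0.5]
finger_gap: 0.999
```

```bash
python3 -c "
from h import *
st()
a=viewer.get_image('scene');cv2.imwrite('pics/s9f.png',a);cv2.imwrite('pics/s9.png',cv2.resize(a[110:310,195:395],None,fx=3,fy=3,interpolation=2))
a=viewer.get_image('top');cv2.imwrite('pics/t9f.png',a);cv2.imwrite('pics/t9.png',cv2.resize(a[110:260,230:400],None,fx=4,fy=4,interpolation=2))
a=viewer.get_image('wrist');cv2.imwrite('pics/w9.png',a);print(cam('wrist'))"
```

```text
t 22.45 tcp [0.525  0.244  0.2939] yz-axes [ 0.001  0.002 -1.   ] [-0.0485 -0.9988 -0.0018] zyaw -1.6194 F [-1.37 -0.06 -0.53] M [ 0.053  0.199 -0.026] gap 0.999 q [0.229 0.164 1.564 0.001 1.412 1.849]
({'fx': 298.65196266046553, 'fy': 298.65196266046553, 'cx': 320.39529807612104, 'cy': 201.36211360375788, 'rvec': array([-2.018,  2.126,  0.304]), 'tvec': array([0.2666, 0.4449, 0.5625])}, array([[-0.0521, -0.9986, -0.0004],
       [-0.9587,  0.0499,  0.2799],
       [-0.2795,  0.015 , -0.96  ]]), array([0.2666, 0.4449, 0.5625]))
```

View pics/s9.png

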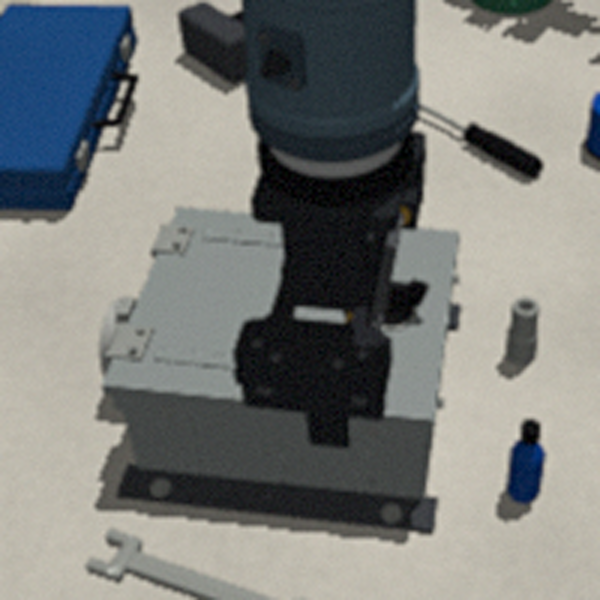

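View pics/t9.png

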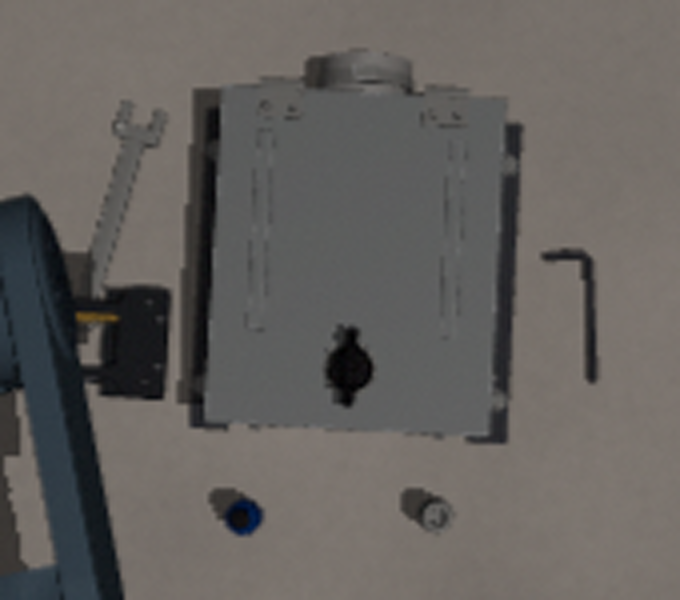

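View pics/w9.png

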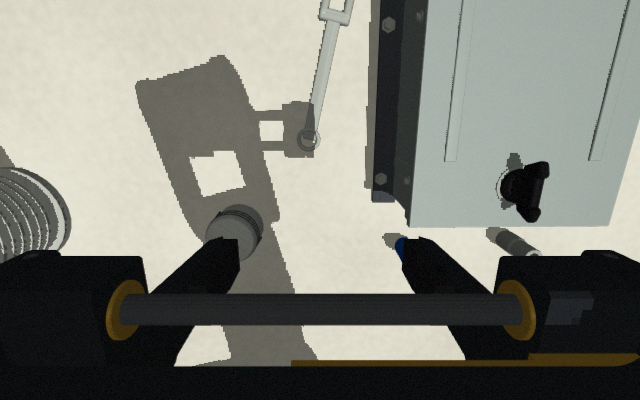

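```bash
python3 -c "
from h import *
a=cv2.imread('pics/w9.png')[140:250,390:640];cv2.imwrite('pics/w9z.png',cv2.resize(a,None,fx=3.2,fy=3.2,interpolation=2))
T=lambda x,y:('top',(230+(x-1.5)/4,110+(y-1.5)/4))
for x,y in((409.5,227.5),(610,227)):print(onz('wrist',(x,y),.117),onz('wrist',(x,y),.127))
for x,y in((205,424),(491,437)):print(onz(*T(x,y),.117),onz(*T(x,y),.127))
print(tri(T(205,424),('wrist',(409.5,227.5))),tri(T(491,437),('wrist',(610,227))))
A,B=[onz('wrist',p,.154) for p in((547,168),(532,216))];print(A,B,np.arctan2(*(A-B)[1::-1]),np.linalg.norm(A-B))
"
```

```text
[0.4767 0.1467 0.117 ] [0.4807 0.1496 0.127 ]
[ 0.4661 -0.0671  0.117 ] [ 0.4705 -0.0569  0.127 ]
[0.4731 0.1442 0.117 ] [0.473  0.1434 0.127 ]
[ 0.4654 -0.0687  0.117 ] [ 0.4653 -0.068   0.127 ]
(array([0.4734, 0.1446, 0.1094]), np.float64(0.0006358166330577791)) (array([ 0.4654, -0.0688,  0.1153]), np.float64(1.0072487534871282e-05))
[0.5417 0.0382 0.154 ] [0.4972 0.0449 0.154 ] -0.14921993387242985 0.04501495000838753
```

View pics/w9z.png

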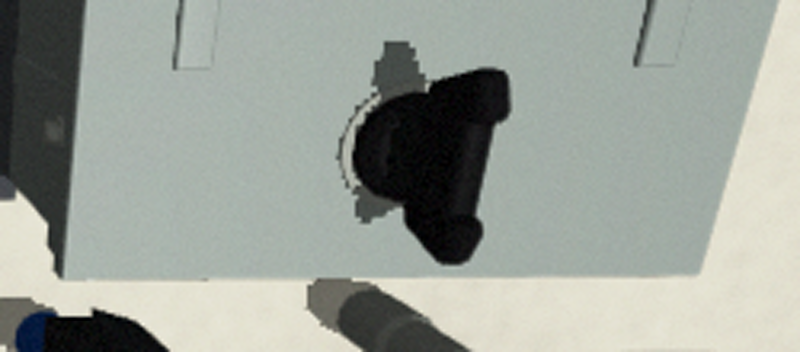

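The cover reads shut: latch corner heights are 0.109 and 0.115 m, against 0.117 for level and about 0.127 if it had sprung up. The wing points at the latch side, the bystanders are where they were, and the arm is clear.

```bash
python3 -c "
from station import workorder
print(workorder.finish_job())"
```

```text
the job is handed in; nothing more can be done
None
```

The cover is shut and latched, and I handed the job in at about 22.6 s of the 56 s allowed.

- **Closing:** I swung the cover down by pushing with the closed fingertips on a bare patch beside the knob.
- **Pressing and turning:** I gripped the wing and pressed down to about 18 N. The force stayed between 17.5 and 18.5 N on average through the turn. Single noisy readings peaked at 19.7 N, still below the 21.5 N that crushes the gasket. I turned the knob clockwise about 1.63 rad; the torque stayed low, under about 0.1 N m, until it jumped to 0.37 N m at the stop.
- **Letting go:** I eased off the press before opening the fingers.

**Last checks**
- **Latch holding:** with the load reduced to about 2 N, the grip point stayed at 0.1496 m, level with where it took about 13–15 N to hold it before the turn. That means the tongue is holding the cover down.
- **Cover height:** the latch corners came out at 0.109 and 0.115 m, which is shut. They disagree by 6 mm, more than the calibration error, so this is only a coarse check.
- **Knob angle:** the picture gave a wing angle 0.05 to 0.10 rad past the nominal stop, from rough pixel picks. The gripper angle (1.58 rad after a slight back-off) and the torque jump agree with the stop.
- **Surroundings:** the bystanders near the box (wrench, socket, threadlock, hex key) looked unmoved in the last pictures. I did not measure their positions again, and I did not check the other bystanders closely. The arm is clear of everything.

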